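# Refit two air-intake filters

## Robot

A 6-joint arm with a two-finger parallel gripper is mounted at the origin on a cart in front of the work surface, level with it; the furniture and walls round the work are solid. World frame = base frame: x ahead of the robot, y to its left, z up, the work surface at z = 0. Lengths are in mm, angles in degrees, forces in N, time in s.
With the tool pointing down it reaches from about 300 to 850 mm from the base axis. Payload 4.2 kg.
Tool frame: the origin (TCP) lies at the very end of the fingers, on their centre line; the grasp point (between the pads) lies env.pinch_z behind it (env.pinch_z is the distance from the TCP to the grasp point, in mm); z points along the fingers, y is the line along which they close (so a half turn about z gives the same grasp; the last joint's range is limited). The gripper opens to 91 mm and grips with 3 to 60 N. Pads are 32 mm wide; open, the fingers measure 118 mm over their backs; the gripper's body (76 mm by 178 mm) begins 60 mm behind the grasp point.
Start: joints at [64.229, 18.312, 89.639, -0, 72.044, -1.146], TCP at [239.6, 522.719, 213.976] pointing down, gripper open.
Joint ranges: [-177.97, 177.97], [-48.28, 115.42], [12.27, 149.76], [-77.06, 257.06], [2.81, 150.46], [-146.56, 146.56]. Speed limits (degrees/s): [147.25, 147.25, 180, 180, 180, 180].

## Interface

Orientations are given as [roll, pitch, yaw] about the fixed x, y, z axes, in that order (R = Rz(yaw) Ry(pitch) Rx(roll)).
In Python, from workcell import state, vision, job_done, env gives the robot as it stands.
- The arm moves only by the tool servo_tool, never from a script. Its argument "rows" is a list of rows, each a list of 5 numbers: the shift along the tool's x, y, z scaled (see below), then the turn about the tool's z scaled (see below), then the opening, from 0 (shut) to 1 (fully open). A call has 1 to 20 rows; each row is the pose to reach, as a shift and turn from the pose commanded when the call began, along the tool's axes at that moment; what a row does not reach only later rows make up. The controller multiplies each number of a shift by 200 mm and each number of a turn by 90 degrees. A row lasts 1/12 s, in which the tool goes at most 41.7 mm and 7.16 degrees, less where a joint would pass 70% of its speed; a pose out of reach is approached as far as the arm can. A call with a number of a shift or a turn outside -1 to 1 is refused whole. A call with a gripper value outside its range is refused whole. The fingers move at their own pace and stop on an object; "force" is the grip in N (left out, the last holds). Time passes only in rows, so rows that repeat a pose let the fingers close. It gives the time, the measured TCP pose, the force, the opening and the grip force at its end, in the units of the state.
- state(): the state, without advancing time (a new reading comes with each control period).
- vision.grab_frame(name): name is "side" or "top" or "wrist"; returns the picture (400x640x3 uint8, red, green, blue); there is no depth.
- vision.camera_info(name): a dict with "vertical_fov" (degrees; the focal length in pixels is half the picture's height over the tangent of half this angle, whatever the lens; pixels are square), "cx", "cy" (the principal point, pixels), "T" (4x4, takes a point from camera to world coordinates). Camera axes: x right, y up, looking along -z (the intrinsics and any distortion apply to the point x, -y, -z); pixel columns grow to the right and rows downward; lengths in mm; the calibration is good to about 2 mm. A picture is of the moment at which its call begins: read the wrist's pose just before it. camera_info takes no time and is no camera call; for the wrist camera it gives the pose at the moment of the call.
- job_done(): hands the job in; it is judged then, once.
The state is a dict: "time_s": time; "qpos": joint angles; "qvel": joint speeds; "effort": joint torques, N m; "ee_pos": TCP position; "ee_rot": TCP orientation; "force": force on the tool from outside, world axes, zero at the start; "torque": the same for the moment, N m; "gripper_width": finger opening in mm; "gripper_force": force on a finger pad.
Only numpy, scipy, OpenCV 4.12 (cv2) and the standard library are available. Lean on these libraries where they do the work, as an engineer would, in place of code of your own. Each camera call takes 0.05 s, during which the arm holds its last target. There are 200 camera calls.

## Task

The shop compressors' two air-intake filters lie cleaned on the bench, their bases bolted down: put them back together. Stand each pleated element over the spigot of the base it fits, then lower the canister of the same size over it with its wing in line with the two notches in the base's flange until the rim is right down on the plate, and lock it with a quarter turn clockwise, seen from above.

Things in the scene. Friction and masses are not known exactly. Their poses are not given: they have to be found in the camera images.
- base_large: large aluminium filter base, fixed: plate 122 mm across, 16 mm thick, brass port at +x; hub 72 mm across up to z 36 mm; spigot 24 mm across (tip 14) up to z 60. Round the hub a bayonet flange 84 mm across, z 28 to 33.5, with two notches 60 degrees wide, centred on +x and -x. Origin: centre of underside, z up.
- element_large: large pleated paper filter element, black ends: upright ring 58 mm across, 66 mm high, hole 30 mm across right through. Belongs over the spigot of base_large, its underside on the hub. Grip it across its upper half. 70 to 120 g. Origin: centre of underside, z up.
- canister_large: large grey canister, open end down: 96 mm across, inside 90 across, flat top at z 96 mm; on it a black wing grip 48 long (along x) x 13 x 22 high. Inside the rim two lugs at +x and -x, 32 degrees wide, z 3 to 8, reaching in to radius 38. Home: rim on the plate of base_large (origin at base z 16), 2 mm play sideways. 120 to 220 g. Origin: centre of the rim, z up.
- seat_large (a point): centre of the hub's top on base_large, at the foot of the spigot, 36 mm above the base's underside; axes as the base. The canister goes home only with its lugs (wing) along this x axis, either way round; then it turns only clockwise from above, is held from 46 degrees and meets a stop at 97. Lugs have 4 mm vertical play under the flange; off the notches it stops 14 mm high.
- base_small: small aluminium filter base, fixed: plate 102 mm across, 16 mm thick, brass port at +x; hub 54 mm across up to z 36 mm; spigot 13 mm across (tip 3) up to z 60. Round the hub a bayonet flange 66 mm across, z 28 to 33.5, with two notches 60 degrees wide, centred on +x and -x. Origin: centre of underside, z up.
- element_small: small pleated paper filter element, black ends: upright ring 42 mm across, 54 mm high, hole 19 mm across right through. Belongs over the spigot of base_small, its underside on the hub. Grip it across its upper half. 70 to 120 g. Origin: centre of underside, z up.
- canister_small: small grey canister, open end down: 78 mm across, inside 72 across, flat top at z 86 mm; on it a black wing grip 40 long (along x) x 13 x 22 high. Inside the rim two lugs at +x and -x, 32 degrees wide, z 3 to 8, reaching in to radius 29. Home: rim on the plate of base_small (origin at base z 16), 2 mm play sideways. 120 to 220 g. Origin: centre of the rim, z up.
- seat_small (a point): centre of the hub's top on base_small, at the foot of the spigot, 36 mm above the base's underside; axes as the base. The canister goes home only with its lugs (wing) along this x axis, either way round; then it turns only clockwise from above, is held from 46 degrees and meets a stop at 97. Lugs have 4 mm vertical play under the flange; off the notches it stops 14 mm high.

How it is judged:
By the outcome, as a careful person would: the job done as asked, in the order asked, and still so for the second after the job is handed in, with the robot touching nothing.
It also fails if it takes over 138 s, if anything falls off the work surface, if the arm or the gripper's body presses on something with over 40 N, if the wrist force passes 120 N, or if a joint passes its speed limit or range.

## Working session

There is one attempt and no reset: what is moved stays moved. The work goes in short steps, Python scripts to look and compute and a tool call to move; the robot and the scene stay as the last step left them, time stands still between calls to the robot, and variables do not carry over. Pictures are saved under pics/ and viewed, at most 14 in all, crops included, and the job is handed in when it is done.

Besides the shell and the picture viewer there is one more tool, called after "Request:" as name([rows], argument=value, ...), one row to a line, values as JSON. servo_tool: Moves the arm, as the interface text tells. Its arguments: {"type":"object","properties":{"rows":{"type":"array"},"force":{"type":"number"}},"required":["rows"]}

```bash
mkdir -p pics; ls
python3 - <<'E'
from workcell import state, vision, env
import cv2
print(state()); print(env.pinch_z)
for n in ("top","side"):
    c=vision.camera_info(n); print(n,c)
    cv2.imwrite(f"pics/{n}0.png",vision.grab_frame(n)[:,:,::-1])
print(vision.camera_info("wrist"))
E
```

```text
pics
{'time_s': 0.0, 'qpos': array([ 6.42279509e+01,  1.83520231e+01,  8.97058724e+01,  2.11116386e-04,
        7.20433137e+01, -1.14539848e+00]), 'qvel': array([-0.02150615,  0.00996835,  0.10060269, -0.03594771, -0.03441243,
       -0.0190947 ]), 'effort': array([ 7.00469045e-04, -4.12463737e+01, -2.31970149e+01,  7.26806559e-02,
        4.56826645e-02, -1.42259423e-04]), 'ee_pos': array([239.38144643, 522.25355948, 213.12006411]), 'ee_rot': array([-1.79898815e+02, -2.22381145e-03,  1.55373282e+02]), 'force': array([-0.96812719,  0.68543939,  0.19531447]), 'torque': array([ 0.03498916,  0.01318529, -0.04000135]), 'gripper_force': 0.0, 'gripper_width': 91.5629930404902}
18.8
top {'vertical_fov': 53.49428355413558, 'cx': 316.8130044101795, 'cy': 204.93744450859694, 'T': array([[ 4.75246748e-04,  9.94364813e-01, -1.06011288e-01,
         3.75760003e+02],
       [-9.99931894e-01,  1.70874781e-03,  1.15450376e-02,
        -2.72239202e+01],
       [ 1.16611257e-02,  1.05998582e-01,  9.94297902e-01,
         1.40429540e+03],
       [ 0.00000000e+00,  0.00000000e+00,  0.00000000e+00,
     
[... 198 characters left out ...]
7e+02],
       [-5.82310004e-02, -5.77180568e-01,  8.14537748e-01,
         7.93697682e+02],
       [ 1.98613965e-02,  8.15090954e-01,  5.78992454e-01,
         6.56750674e+02],
       [ 0.00000000e+00,  0.00000000e+00,  0.00000000e+00,
         1.00000000e+00]])}
{'vertical_fov': 58.310436865867636, 'cx': 311.99647240960996, 'cy': 200.61774879558473, 'T': array([[ 4.16135851e-01, -8.80273474e-01, -2.27924472e-01,
         1.76478331e+02],
       [ 9.09299527e-01,  4.02213582e-01,  1.06764250e-01,
         5.52434148e+02],
       [-2.30741835e-03, -2.51680047e-01,  9.67807744e-01,
         3.83682322e+02],
       [ 0.00000000e+00,  0.00000000e+00,  0.00000000e+00,
         1.00000000e+00]])}
```

View pics/top0.png

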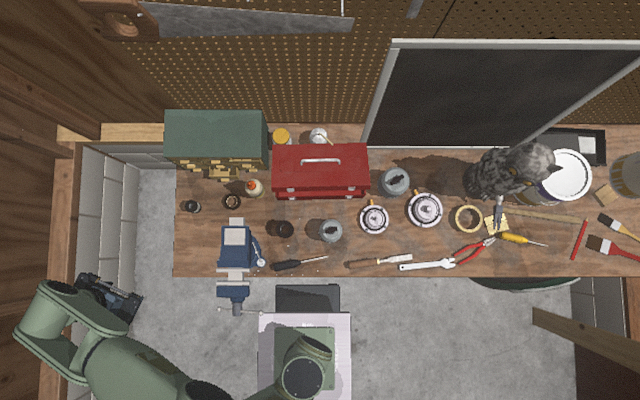

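View pics/side0.png

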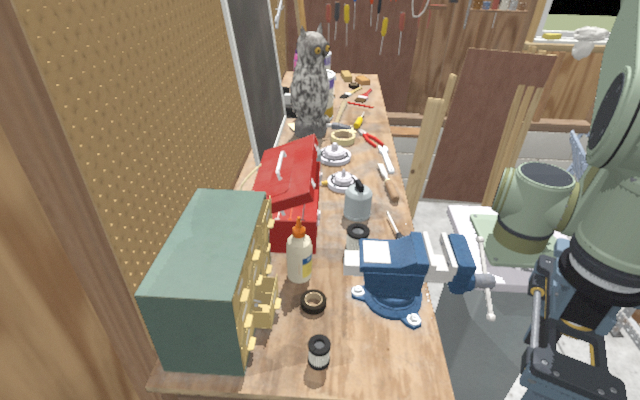

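```bash
cat > h.py <<'E'
import numpy as np, cv2
from workcell import state, vision, env
def ray(c,u,v):
    f=200/np.tan(np.radians(c["vertical_fov"]/2)); T=np.array(c["T"])
    return T[:3,3], T[:3,:3]@np.array([(u-c["cx"])/f,-(v-c["cy"])/f,-1])
def atz(c,u,v,z):
    o,d=ray(c,u,v); return np.round((o+d*(z-o[2])/d[2])[:2],1)
def proj(c,P):
    f=200/np.tan(np.radians(c["vertical_fov"]/2)); T=np.array(c["T"])
    p=(np.atleast_2d(P)-T[:3,3])@T[:3,:3]
    return np.c_[c["cx"]-f*p[:,0]/p[:,2], c["cy"]+f*p[:,1]/p[:,2]]
def snap(n,file,crop=None,k=1):
    c=vision.camera_info(n); im=vision.grab_frame(n)[:,:,::-1].copy()
    np.save("pics/"+file+".npy",im)
    import pickle; pickle.dump(c,open("pics/"+file+".pkl","wb"))
    if crop: x,y,w,h=crop; im=im[y:y+h,x:x+w]
    if k!=1: im=cv2.resize(im,None,fx=k,fy=k,interpolation=cv2.INTER_CUBIC)
    cv2.imwrite("pics/"+file+".png",im); return c
E
python3 - <<'E'
from h import *
c=snap("top","top1",(175,150,280,130),2.85)
for n,u,v,z in [("canL",396,181,118),("canS",331,231,108),("baseS",374,218,36),("baseL",425,209,36),("eA",284,229,60),("eB",192,206,54),("ring",232,202,20)]: print(n,atz(c,u,v,z))
E
```

```text
canL [ 592.5 -302.6]
canS [428.5 -88.6]
baseS [ 476.5 -241.1]
baseL [ 508.1 -419.1]
eA [437.1  68.1]
eB [515.4 382.6]
ring [533.2 253.8]
```

View pics/top1.png

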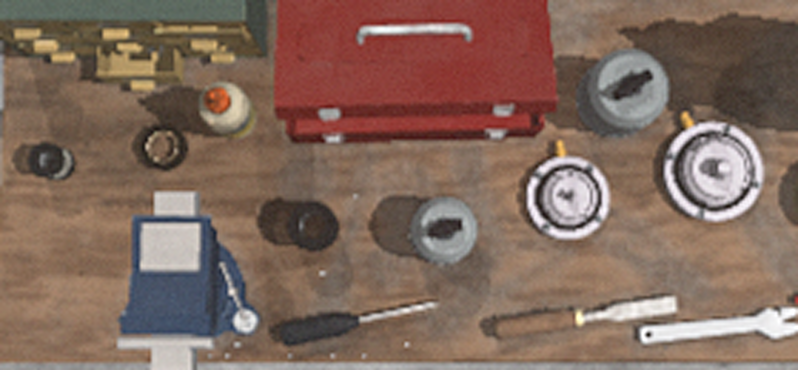

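```bash
cat >> h.py <<'E'
from scipy.spatial.transform import Rotation as Ro
def go(x,y,z,yaw):
    s=state(); R=Ro.from_euler("xyz",s["ee_rot"],degrees=True).as_matrix()
    d=R.T@(np.array([x,y,z])-s["ee_pos"]); w=(s["ee_rot"][2]-yaw+180)%360-180
    print("t",round(s["time_s"],2),"row",np.round(d/200,3),"turn",round(w/90,3),"rows",int(max(np.linalg.norm(d)/41.7,abs(w)/7.16))+1)
E
python3 - <<'E'
from h import *
import pickle
t=vision.camera_info("top"); s=vision.camera_info("side")
for uv in [(310,135),(305,150)]: print("owl foot",atz(s,*uv,0))
for z in (0,100,200,300): print(z,"owl top-view left edge, head",atz(t,465,185,z),atz(t,530,160,z))
for z in (200,300,400): print(z,"owl head side",atz(s,315,45,z))
for z in (0,120,180): print("toolbox front,right edge",atz(t,320,192,z),atz(t,369,165,z),"cabinet front",atz(t,200,160,z))
go(515,382,260,180)
E
```

```text
owl foot [ 611.1 -607.7]
owl foot [ 619.7 -473.5]
0 owl top-view left edge, head [ 598.5 -576.1] [ 690.7 -816.4]
100 owl top-view left edge, head [ 582.6 -537. ] [ 668.2 -760.2]
200 owl top-view left edge, head [ 566.7 -497.9] [ 645.8 -704. ]
300 owl top-view left edge, head [ 550.9 -458.9] [ 623.4 -647.8]
200 owl head side [  638.5 -1282.5]
300 owl head side [ 609.4 -827.9]
400 owl head side [ 580.4 -373.4]
toolbox front,right edge [572.  -54.9] [ 670.5 -231.5] cabinet front [687.  375.9]
toolbox front,right edge [555.2 -52.5] [ 645.3 -214.1] cabinet front [660.4 341.5]
toolbox front,right edge [546.8 -51.3] [ 632.7 -205.3] cabinet front [647.1 324.2]
t 0.15 row [-1.545 -0.064 -0.233] turn -0.274 rows 8
```

Request:
servo_tool([
  [-0.8, -0.03, -0.23, 0, 1],
  [-0.8, -0.03, -0.23, 0, 1],
  [-0.8, -0.03, -0.23, 0, 1],
  [-0.8, -0.03, -0.23, 0, 1],
], force=20)

```text
time_s: 0.48
ee_pos: [383.6, 449.6, 260.2]
ee_rot: [-180.0, -0.0, 155.4]
force: [-0.4, 0.6, 0.2]
gripper_width: 91.4
gripper_force: 0.0
```

Request:
servo_tool([
  [-0.745, -0.03, 0, -0.274, 1],
  [-0.745, -0.03, 0, -0.274, 1],
  [-0.745, -0.03, 0, -0.274, 1],
  [-0.745, -0.03, 0, -0.274, 1],
  [-0.745, -0.03, 0, -0.274, 1],
  [-0.745, -0.03, 0, -0.274, 1],
  [-0.745, -0.03, 0, -0.274, 1],
])

```text
time_s: 1.07
ee_pos: [514.9, 383.2, 259.5]
ee_rot: [-180.0, -0.1, 180.0]
force: [-1.0, 0.3, 0.3]
gripper_width: 91.1
gripper_force: 0.0
```

Run:
```python
from h import *
c=snap("wrist","w1"); print(state()["ee_pos"],state()["ee_rot"],c["T"][:3,3])
print(proj(c,[[515,382,0],[515,382,54]]))
```

```text
[514.46815808 383.5342801  259.76994916] [ 1.79995813e+02 -5.81364625e-02 -1.79945922e+02] [445.65838716 383.65520748 430.07810813]
[[310.9368957  167.23605237]
 [310.74445775 175.34905748]]
```

View pics/w1.png

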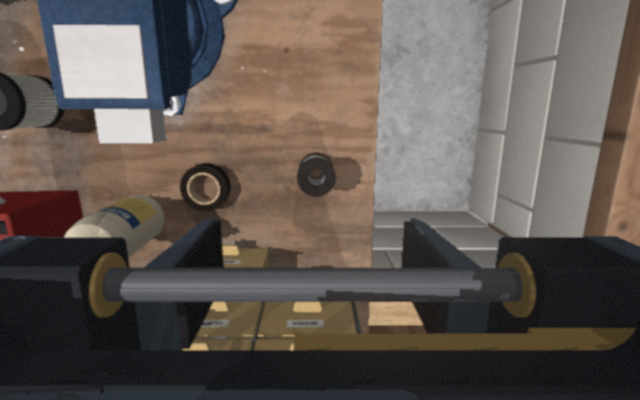

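Run:
```python
from h import *
im=np.load("pics/w1.npy"); c=vision.camera_info("wrist")
g=cv2.cvtColor(im,cv2.COLOR_BGR2GRAY)
for v in range(148,206,3): print(v,g[v,290:346:2])
```

```text
148 [108 109 112 114 111 111 113 112 116 115 113 109 104 106 108 105 102 102
 111 119 120 115 115 112 113 113 116 114]
151 [121 121 120 122 121 116 119 123 118 119 120 114 111 111 113 117 116 113
 113 126 125 124 122 126 123 124 122 123]
154 [110 115 113 114 115 116 119 111  94  74  55  60  64  56  51  53  50  69
  94 113 116 126 129 128 130 133 133 131]
157 [111 113 112 110 110 111 102  71  64  84 100 106  83  73  77  79  70  64
  44  55  74  89  97  96 100  97 100  98]
160 [108 105 105 103 100  91  66  92  77  55  44  43  48  50  49  48  43  47
  60  56  55  75  76  72  75  79  77  75]
163 [120 116 106 105  95  64  55  47  45  49  49  50  51  50  47  48  47  49
  46  45  45  65  75  75  73  76  80  77]
166 [124 119 117 113  94  50  45  46  50  46  48  44  47  48  50  52  47  47
  52  48  43  52  81  83  81  83  87  89]
169 [114 110 108 112  79  43  43  48  44  51  45  49  52  51  51  47  45  48
  50  45  49  51  70  90  91  88  88  86]
172 [118 116 114 107  57  50  46  45  45  46  54  56  59  57  59  55  50  43
  45  49  51  49  58  87  88  91  92  90]
175 [109 110 113  89  48  43 
[... 579 characters left out ...]
106  98  94  88  61  44  45  44  42  44  41  43  43  47  48  45
  49  49  76 112 114 111 110 117 105  95]
193 [ 93  92  90  93  90  91  94  77  57  43  44  42  42  41  41  45  46  52
  71 103 118 121 120 116 122 125 127 127]
196 [ 89  93  94  89  89  88  89  86  86  84  77  64  57  58  60  72  83 101
 104 107 110 109 110 112 117 122 126 126]
199 [ 91  97  94  87  88  86  88  90  84  86  89  86  85  84  88  91  92  96
 103 107 110 110 113 106 113 121 124 123]
202 [ 95  96  95  88  85  92  90  88  91  89  92  90  86  85  86  89  90  91
  99 108 113 110 109 107 108 113 115 116]
205 [ 98 100  97  91  90  94  89  89  85  88  90  90  88  90  92  89  89  92
 100 112 114 113 110 111 112 115 112 114]
```

Run:
```python
from h import *
p=atz(vision.camera_info("wrist"),316.2,177.3,54); print(p)
go(*p,50,180)
go(*p,36,180)
```

```text
[516.8 388.2]
t 1.12 row [-0.013  0.023  1.049] turn 0.001 rows 6
t 1.12 row [-0.013  0.023  1.119] turn 0.001 rows 6
```

Request:
servo_tool([
  [-0.013, 0.023, 0.6, 0, 1],
  [-0.013, 0.023, 0.7, 0, 1],
  [-0.013, 0.023, 0.9, 0, 1],
  [-0.013, 0.023, 1, 0, 1],
  [-0.013, 0.023, 1, 0, 1],
])

```text
time_s: 1.53
ee_pos: [515.5, 388.1, 57.4]
ee_rot: [-179.9, -0.1, -179.9]
force: [0.1, 0.3, -0.4]
gripper_width: 91.2
gripper_force: 0.0
```

Request:
servo_tool([
  [0, 0, 0.16, 0, 1],
  [0, 0, 0.16, 0, 0.3],
  [0, 0, 0.16, 0, 0.3],
  [0, 0, 0.16, 0, 0.3],
  [0, 0, 0.16, 0, 0.3],
  [0, 0, 0.16, 0, 0.3],
  [0, 0, 0.16, 0, 0.3],
  [0, 0, 0.16, 0, 0.3],
  [0, 0, 0.16, 0, 0.3],
  [0, 0, 0.16, 0, 0.3],
])

```text
time_s: 2.37
ee_pos: [518.4, 387.8, 28.8]
ee_rot: [180.0, 0.1, -180.0]
force: [-0.5, -0.3, 4.1]
gripper_width: 41.4
gripper_force: 20.0
```

Request:
servo_tool([
  [0, 0, -0.2, 0, 0.3],
  [0, 0, -0.4, 0, 0.3],
  [0, 0, -0.6, 0, 0.3],
  [0, 0, -0.8, 0, 0.3],
  [0, -0.05, -1, 0, 0.3],
  [-0.02, -0.25, -1, 0, 0.3],
  [-0.02, -0.45, -1, 0, 0.3],
  [-0.02, -0.65, -1, 0, 0.3],
  [-0.02, -0.85, -1, 0, 0.3],
  [-0.02, -1, -1, 0, 0.3],
])

```text
time_s: 3.2
ee_pos: [521.4, 184.7, 227.8]
ee_rot: [-179.9, -0.0, 180.0]
force: [0.3, 0.0, -0.9]
gripper_width: 41.2
gripper_force: 20.0
```

Request:
servo_tool([
  [0, -0.2, -0.1, 0, 0.3],
  [0, -0.4, -0.1, 0, 0.3],
  [0, -0.6, -0.1, 0, 0.3],
  [0, -0.8, -0.1, 0, 0.3],
  [0, -1, -0.1, 0, 0.3],
])

```text
time_s: 3.62
ee_pos: [521.7, -14.3, 247.9]
ee_rot: [180.0, -0.0, -180.0]
force: [-0.0, 0.2, -0.6]
gripper_width: 41.5
gripper_force: 20.0
```

Request:
servo_tool([
  [0, -0.2, 0, 0, 0.3],
  [0, -0.4, 0, 0, 0.3],
  [0, -0.6, 0, 0, 0.3],
  [0, -0.8, 0, 0, 0.3],
  [0, -1, 0, 0, 0.3],
])

```text
time_s: 4.03
ee_pos: [521.8, -214.3, 247.7]
ee_rot: [180.0, -0.0, -180.0]
force: [0.4, 0.1, -0.5]
gripper_width: 41.4
gripper_force: 20.0
```

Request:
servo_tool([
  [-0.05, -0.2, 0, 0, 0.3],
  [-0.09, -0.4, 0, 0, 0.3],
  [-0.09, -0.54, 0, 0, 0.3],
  [-0.09, -0.54, 0, 0, 0.3],
  [-0.09, -0.54, 0, 0, 0.3],
])

```text
time_s: 4.45
ee_pos: [540.0, -321.5, 246.8]
ee_rot: [179.9, -0.1, 179.9]
force: [-0.3, -0.4, -0.1]
gripper_width: 41.4
gripper_force: 20.0
```

Run:
```python
from h import *
c=snap("wrist","w2"); print(state()["ee_pos"],state()["ee_rot"],c["T"][:3,3])
print(proj(c,[[476,-241,36],[508,-419,36],[592,-302,118]]))
```

```text
[ 540.0485561  -320.23568602  247.15174412] [ 1.79903591e+02 -6.91478282e-02  1.79966553e+02] [ 470.73592517 -321.17285402  417.3569787 ]
[[389.31365948 113.21452247]
 [219.15495207 144.68161187]
 [333.45177438 248.28448098]]
```

View pics/w2.png

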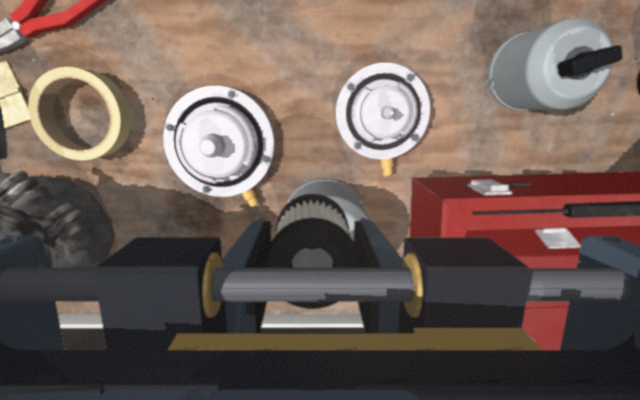

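```bash
cat >> h.py <<'E'
from scipy.optimize import least_squares
def circ(im,c,x,y,z,r,win=9,sign=-1,chan=None):
    """refine circle centre: strongest radial drop (sign=-1) of brightness near radius r on plane z"""
    g=cv2.GaussianBlur(cv2.cvtColor(im,cv2.COLOR_BGR2GRAY) if chan is None else chan,(0,0),0.8).astype(np.float32)
    for it in range(4):
        P=[]; rr=np.arange(r-win,r+win,0.5)
        for a in np.radians(np.arange(0,360,5)):
            q=np.c_[x+rr*np.cos(a),y+rr*np.sin(a),np.full(len(rr),z)]
            uv=proj(c,q).astype(np.float32); val=cv2.remap(g,uv[:,0],uv[:,1],cv2.INTER_LINEAR)[:,0] if 0 else cv2.remap(g,uv[:,:1].copy(),uv[:,1:].copy(),cv2.INTER_LINEAR)[:,0]
            d=sign*np.gradient(val); k=int(np.argmax(d))
            if d[k]>2: P.append(q[k,:2])
        P=np.array(P)
        f=least_squares(lambda s:np.hypot(P[:,0]-s[0],P[:,1]-s[1])-r,[x,y],loss="soft_l1",f_scale=0.7)
        x,y=f.x; win=max(4,win-2)
    e=np.hypot(P[:,0]-x,P[:,1]-y)-r
    return x,y,np.median(e),np.median(abs(e)),len(P)
E
python3 - <<'E'
from h import *
import pickle
im=np.load("pics/w2.npy"); c=pickle.load(open("pics/w2.pkl","rb"))
hsv=cv2.cvtColor(im,cv2.COLOR_BGR2HSV)
for n,u,v,r,pu,pv in [("S",384,110,51,388,167),("L",219,141,61,251,199)]:
    x,y=atz(c,u,v,16); res=circ(im,c,x,y,16,r); 
    res2=circ(im,c,x,y,16,r,chan=255-hsv[...,1])
    print(n,np.round(res,2),np.round(res2,2))
    m=cv2.inRange(hsv,(15,140,90),(32,255,255)); w=np.zeros_like(m); w[pv-12:pv+13,pu-14:pu+15]=1; ys,xs=np.nonzero(m*w)
    for z in (8,): 
        q=atz(c,xs.mean(),ys.mean(),z); print(len(xs),xs.mean(),ys.mean(),q,"yaw",np.degrees(np.arctan2(q[1]-res[1],q[0]-res[0])), np.hypot(*(q-np.array(res[:2]))))
E
```

```text
S [ 4.7504e+02 -2.4440e+02  0.0000e+00  1.0000e-02  7.2000e+01] [ 475.05 -244.22    0.96    0.96   72.  ]
0 nan nan [nan nan] yaw nan nan
L [ 5.0799e+02 -4.2490e+02  1.5000e-01  1.6000e-01  7.2000e+01] [ 507.86 -424.42    0.98    0.98   72.  ]
0 nan nan [nan nan] yaw nan nan<stdin>:11: RuntimeWarning: Mean of empty slice.
  ret = ret.dtype.type(ret / rcount)
```

Run:
```python
from h import *
import pickle
im=np.load("pics/w2.npy"); c=pickle.load(open("pics/w2.pkl","rb"))
b,g,r=[im[...,i].astype(int) for i in range(3)]
m=((r-b)>70)
for n,x,y,pu,pv in [("S",475,-244.4,388,167),("L",508,-424.9,251,199)]:
    w=np.zeros(m.shape,bool); w[pv-12:pv+14,pu-14:pu+15]=1; ys,xs=np.nonzero(m&w)
    q=atz(c,xs.mean(),ys.mean(),8); print(n,len(xs),xs.mean(),ys.mean(),q,"yaw",np.degrees(np.arctan2(q[1]-y,q[0]-x)),np.hypot(q[0]-x,q[1]-y))
go(475,-244.4,105,187)
go(475,-244.4,66,187)
```

```text
S 190 386.11578947368423 166.8684210526316 [ 536.4 -235.7] yaw 8.0647708208816 62.01330502400269
L 163 249.59509202453987 197.74233128834356 [ 572.8 -394.5] yaw 25.132954992913344 71.5765324670034
t 4.5 row [0.325 0.378 0.712] turn -0.078 rows 5
t 4.5 row [0.324 0.377 0.907] turn -0.078 rows 5
```

Request:
servo_tool([
  [0.15, 0.2, 0.2, 0, 0.3],
  [0.322, 0.378, 0.4, 0, 0.3],
  [0.322, 0.378, 0.6, 0, 0.3],
  [0.322, 0.378, 0.74, 0, 0.3],
  [0.322, 0.378, 0.74, 0, 0.3],
  [0.322, 0.378, 0.74, 0, 0.3],
])

```text
time_s: 5.0
ee_pos: [471.7, -240.4, 96.1]
ee_rot: [179.7, -0.5, -179.8]
force: [-0.1, 1.2, -0.5]
gripper_width: 41.3
gripper_force: 20.0
```

Request:
servo_tool([
  [0, 0, 0.05, 0, 0.3],
  [0, 0, 0.1, 0, 0.3],
  [0, 0, 0.15, 0, 0.3],
  [0, 0, 0.15, 0, 0.3],
  [0, 0, 0.15, 0, 0.3],
])

```text
time_s: 5.42
ee_pos: [476.3, -245.0, 69.8]
ee_rot: [180.0, -0.0, -180.0]
force: [0.1, 0.2, -0.7]
gripper_width: 41.6
gripper_force: 20.0
```

Request:
servo_tool([
  [0.003, -0.003, 0.015, 0, 0.3],
  [0.003, -0.003, 0.03, 0, 0.3],
  [0.003, -0.003, 0.03, 0, 0.3],
  [0.003, -0.003, 0.03, 0, 0.3],
])

```text
time_s: 5.75
ee_pos: [476.1, -246.0, 64.6]
ee_rot: [-179.9, 0.1, -180.0]
force: [-0.3, -0.5, 3.0]
gripper_width: 41.1
gripper_force: 20.0
```

Request:
servo_tool([
  [0, 0, 0, 0, 0.7],
  [0, 0, 0, 0, 0.7],
  [0, 0, 0, 0, 0.7],
  [0, 0, 0, 0, 0.7],
  [0, 0, -0.15, 0, 0.7],
  [0, 0, -0.35, 0, 0.7],
  [0, 0, -0.55, 0, 0.7],
  [0, 0, -0.75, 0, 0.7],
  [0, 0, -1, 0, 0.7],
  [-0.1, 0.2, -1, 0, 1],
  [-0.3, 0.4, -1, 0, 1],
  [-0.3, 0.53, -1, 0, 1],
  [-0.3, 0.53, -1, 0, 1],
  [-0.3, 0.53, -1, 0, 1],
])

```text
time_s: 6.92
ee_pos: [535.7, -137.6, 263.6]
ee_rot: [180.0, -0.0, -179.7]
force: [0.9, -0.3, -0.4]
gripper_width: 90.9
gripper_force: 0.0
```

Run:
```python
from h import *
c=snap("wrist","w3"); print(state()["ee_pos"],state()["ee_rot"],c["T"][:3,3])
print(proj(c,[[475,-244.4,90],[428,-88,86]]))
```

```text
[ 535.21311262 -138.88481673  263.58470464] [-1.79978431e+02 -6.03614875e-02 -1.79855997e+02] [ 466.39010239 -137.44551978  434.11080262]
[[197.84994011 116.74431589]
 [366.64380771  64.70352717]]
```

View pics/w3.png

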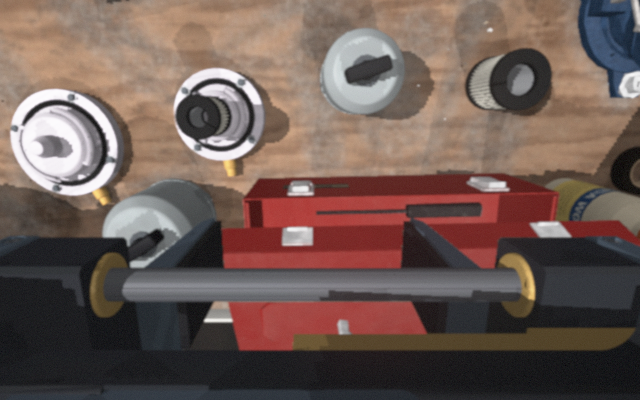

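Run:
```python
from h import *
import pickle
im=np.load("pics/w3.npy"); c=pickle.load(open("pics/w3.pkl","rb"))
g=cv2.cvtColor(im,cv2.COLOR_BGR2GRAY)
def wing(box,z):
    u0,v0,u1,v1=box; m=np.zeros_like(g); m[v0:v1,u0:u1]=(g[v0:v1,u0:u1]<70)*255
    n,l,s,ce=cv2.connectedComponentsWithStats(m); k=1+np.argmax(s[1:,4]); ys,xs=np.nonzero(l==k)
    rct=cv2.minAreaRect(np.c_[xs,ys].astype(np.float32)); B=cv2.boxPoints(rct)
    P=np.array([atz(c,*b,z) for b in B]); e=P[1]-P[0]; f=P[2]-P[1]
    L=e if np.hypot(*e)>np.hypot(*f) else f
    print("wing",s[k,4],P.mean(0),"len",np.hypot(*e),np.hypot(*f),"yaw",np.degrees(np.arctan2(L[1],L[0]))%180)
wing((325,40,400,100),108)
x,y=atz(c,366,70,86); print("top",np.round(circ(im,c,x,y,86,39,6),2))
x,y=atz(c,360,72,0); print("rim",np.round(circ(im,c,x,y,0,39,6),2))
# elements
x,y=atz(c,522,80,66); print("elL",np.round(circ(im,c,x,y,66,29,6,sign=1),2), "hole",np.round(circ(im,c,x,y,66,15,4,sign=-1),2))
x,y=atz(c,201,117,90); print("elS",np.round(circ(im,c,x,y,90,21,6,sign=1),2))
```

```text
wing 747 [434.875 -89.375] len 39.22307994025966 16.351452534866706 yaw 103.11505490511513
top [432.57 -89.76  -1.54   1.54  63.  ]
rim [424.5  -86.27   1.7    2.26  65.  ]
elL [438.99  65.06   0.84   0.84  70.  ] hole [438.41  65.05  -1.37   1.37  72.  ]
elS [ 475.05 -244.1     0.      0.     72.  ]
```

Run:
```python
from h import *
go(433.5,-89.5,88.5,103)
```

```text
t 6.97 row [0.507 0.249 0.876] turn 0.857 rows 11
```

Request:
servo_tool([
  [0.15, 0.1, 0, 0.08, 0.4],
  [0.35, 0.2, 0.1, 0.16, 0.4],
  [0.507, 0.249, 0.25, 0.24, 0.4],
  [0.507, 0.249, 0.4, 0.32, 0.4],
  [0.507, 0.249, 0.5, 0.4, 0.4],
  [0.507, 0.249, 0.6, 0.48, 0.4],
  [0.507, 0.249, 0.6, 0.56, 0.4],
  [0.507, 0.249, 0.6, 0.64, 0.4],
  [0.507, 0.249, 0.65, 0.72, 0.4],
  [0.507, 0.249, 0.65, 0.8, 0.4],
  [0.507, 0.249, 0.65, 0.857, 0.4],
  [0.507, 0.249, 0.65, 0.857, 0.4],
  [0.507, 0.249, 0.65, 0.857, 0.4],
])

```text
time_s: 8.05
ee_pos: [433.5, -90.6, 133.9]
ee_rot: [-180.0, 0.0, 103.0]
force: [1.0, 1.3, -0.2]
gripper_width: 36.5
gripper_force: 0.0
```

Run:
```python
from h import *
go(433.5,-89.5,88.5,103); print(state()["gripper_width"])
c=snap("wrist","w4")
print(proj(c,[433.5,-89.5,108]))
```

```text
t 8.05 row [0.006 0.001 0.227] turn -0.001 rows 2
36.47950228372881
[[310.23260206 231.6117702 ]]
```

View pics/w4.png

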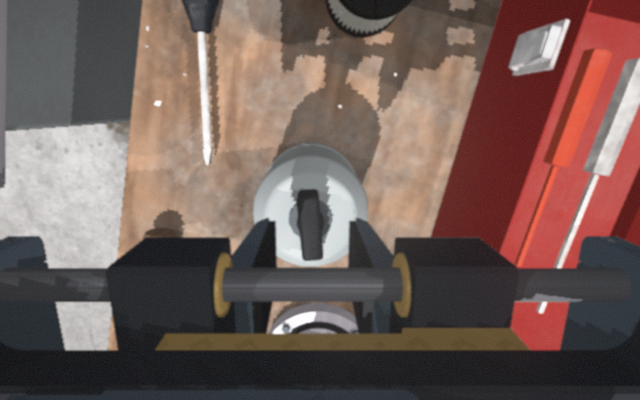

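Request:
servo_tool([
  [0.006, 0, 0.12, 0, 0.4],
  [0.006, 0, 0.222, 0, 0.4],
  [0.006, 0, 0.222, 0, 0.4],
  [0.006, 0, 0.222, 0, 0.05],
  [0.006, 0, 0.222, 0, 0.05],
  [0.006, 0, 0.222, 0, 0.05],
  [0.006, 0, 0.222, 0, 0.05],
  [0.006, 0, 0.222, 0, 0.05],
  [0.006, 0, 0.222, 0, 0.05],
], force=45)

```text
time_s: 8.85
ee_pos: [434.1, -88.5, 90.3]
ee_rot: [179.9, 0.0, 102.9]
force: [-0.1, 1.0, 4.3]
gripper_width: 12.6
gripper_force: 45.0
```

Request:
servo_tool([
  [0, 0, -0.1, 0, 0.05],
  [0, 0, -0.3, 0, 0.05],
  [0, 0, -0.5, 0, 0.05],
  [0, 0, -0.6, 0, 0.05],
  [0, 0, -0.6, 0, 0.05],
  [0, 0, -0.6, 0, 0.05],
])

```text
time_s: 9.35
ee_pos: [433.9, -88.5, 210.1]
ee_rot: [179.9, 0.1, 102.9]
force: [0.2, -0.1, -2.2]
gripper_width: 12.8
gripper_force: 45.0
```

Run:
```python
from h import *
go(475,-244.2,210,188)
c=vision.camera_info("wrist"); im=vision.grab_frame("wrist")[:,:,::-1].copy(); np.save("pics/w5.npy",im)
cv2.imwrite("pics/w5.png",im[120:320,160:480])
```

```text
t 9.35 row [-0.805  0.026  0.001] turn -0.945 rows 12
```

View pics/w5.png

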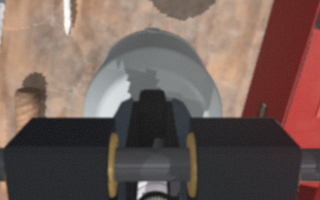

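Request:
servo_tool([
  [-0.1, 0, 0, -0.08, 0.05],
  [-0.2, 0.01, 0, -0.16, 0.05],
  [-0.3, 0.02, 0, -0.24, 0.05],
  [-0.4, 0.025, 0, -0.32, 0.05],
  [-0.5, 0.025, 0, -0.4, 0.05],
  [-0.6, 0.025, 0, -0.48, 0.05],
  [-0.7, 0.025, 0, -0.56, 0.05],
  [-0.8, 0.025, 0, -0.64, 0.05],
  [-0.805, 0.026, 0, -0.72, 0.05],
  [-0.805, 0.026, 0, -0.8, 0.05],
  [-0.805, 0.026, 0, -0.88, 0.05],
  [-0.805, 0.026, 0, -0.945, 0.05],
  [-0.805, 0.026, 0, -0.945, 0.05],
  [-0.805, 0.026, 0, -0.945, 0.05],
  [-0.805, 0.026, 0, -0.945, 0.05],
  [-0.805, 0.026, 0, -0.945, 0.05],
])

```text
time_s: 10.73
ee_pos: [474.4, -244.0, 208.8]
ee_rot: [179.9, -0.1, -172.1]
force: [0.9, 0.0, -1.8]
gripper_width: 12.7
gripper_force: 45.0
```

Run:
```python
from h import *
go(474.5,-244.2,135,188)
```

```text
t 10.73 row [-0.001 -0.002  0.369] turn -0.001 rows 2
```

Request:
servo_tool([
  [0, 0, 0.08, 0, 0.05],
  [0, 0, 0.16, 0, 0.05],
  [0, 0, 0.24, 0, 0.05],
  [0, 0, 0.32, 0, 0.05],
  [0, 0, 0.37, 0, 0.05],
  [0, 0, 0.37, 0, 0.05],
  [0, 0, 0.37, 0, 0.05],
])

```text
time_s: 11.32
ee_pos: [474.7, -244.1, 135.4]
ee_rot: [180.0, -0.0, -172.1]
force: [-0.3, 0.3, -0.5]
gripper_width: 12.7
gripper_force: 45.0
```

Request:
servo_tool([
  [0, 0, 0.03, 0, 0.05],
  [0, 0, 0.06, 0, 0.05],
  [0, 0, 0.09, 0, 0.05],
  [0, 0, 0.11, 0, 0.05],
  [0, 0, 0.11, 0, 0.05],
  [0, 0, 0.11, 0, 0.05],
])

```text
time_s: 11.82
ee_pos: [474.7, -244.1, 113.3]
ee_rot: [180.0, -0.0, -172.0]
force: [-1.7, 0.4, -0.8]
gripper_width: 12.6
gripper_force: 45.0
```

Request:
servo_tool([
  [0, 0, 0.02, 0, 0.05],
  [0, 0, 0.035, 0, 0.05],
  [0, 0, 0.042, 0, 0.05],
  [0, 0, 0.042, 0, 0.05],
  [0, 0, 0.042, 0, 0.05],
])

```text
time_s: 12.23
ee_pos: [474.8, -244.3, 106.3]
ee_rot: [-180.0, 0.0, -172.0]
force: [-1.7, 1.3, 6.9]
gripper_width: 12.9
gripper_force: 45.0
```

Request:
servo_tool([
  [0, 0, 0, 0.07, 0.05],
  [0, 0, 0, 0.14, 0.05],
  [0, 0, 0, 0.21, 0.05],
  [0, 0, 0, 0.28, 0.05],
  [0, 0, 0, 0.35, 0.05],
  [0, 0, 0, 0.42, 0.05],
  [0, 0, 0, 0.49, 0.05],
  [0, 0, 0, 0.56, 0.05],
  [0, 0, 0, 0.63, 0.05],
  [0, 0, 0, 0.7, 0.05],
  [0, 0, 0, 0.77, 0.05],
  [0, 0, 0, 0.84, 0.05],
  [0, 0, 0, 0.91, 0.05],
  [0, 0, 0, 0.96, 0.05],
  [0, 0, 0, 1, 0.05],
  [0, 0, 0, 1, 0.05],
  [0, 0, 0, 1, 0.05],
])

```text
time_s: 13.65
ee_pos: [475.6, -244.7, 106.3]
ee_rot: [179.9, 0.1, 97.9]
force: [-0.8, -0.4, 5.2]
gripper_width: 12.7
gripper_force: 45.0
```

Run:
```python
from h import *
s=state(); print(s["ee_pos"],s["ee_rot"],s["force"],s["torque"])
```

```text
[ 475.58803301 -244.73553874  106.32284244] [1.79876096e+02 9.32009824e-02 9.79356565e+01] [-0.81337756 -0.44601442  5.17240017] [-0.02373713  0.19105677 -0.08969303]
```

Request:
servo_tool([
  [0, 0, 0, 0, 0.35],
  [0, 0, 0, 0, 0.35],
  [0, 0, 0, 0, 0.35],
  [0, 0, 0, 0, 0.35],
  [0, 0, -0.1, 0, 0.35],
  [0, 0, -0.3, 0, 0.35],
  [0, 0, -0.5, 0, 0.35],
  [0.2, 0, -0.5, 0, 0.35],
  [0.4, 0, -0.5, 0, 0.35],
  [0.6, 0, -0.5, 0, 1],
  [0.8, 0, -0.5, 0, 1],
  [1, 0, -0.5, 0, 1],
  [1, 0, -0.5, 0, 1],
  [1, 0, -0.5, 0, 1],
], force=20)

```text
time_s: 14.82
ee_pos: [446.7, -44.5, 205.2]
ee_rot: [180.0, 0.0, 98.2]
force: [0.4, -0.4, -0.4]
gripper_width: 62.1
gripper_force: 0.0
```

Run:
```python
from h import *
go(438.7,65,200,98)
```

```text
t 14.82 row [0.548 0.038 0.026] turn 0.002 rows 3
```

Request:
servo_tool([
  [0.2, 0.02, 0, 0, 1],
  [0.4, 0.038, 0, 0, 1],
  [0.548, 0.038, 0.02, 0, 1],
  [0.548, 0.038, 0.02, 0, 1],
  [0.548, 0.038, 0.02, 0, 1],
  [0.548, 0.038, 0.02, 0, 1],
])

```text
time_s: 15.32
ee_pos: [439.9, 62.2, 201.1]
ee_rot: [-180.0, 0.1, 97.9]
force: [0.4, -1.1, -0.5]
gripper_width: 91.1
gripper_force: 0.0
```

Run:
```python
from h import *
c=snap("wrist","w6"); im=np.load("pics/w6.npy")
print("elL",np.round(circ(im,c,438.7,65,66,29,6,sign=1),2), "hole",np.round(circ(im,c,438.7,65,66,15,4,sign=-1),2))
go(438.7,65,38,98); print(state()["gripper_width"])
```

```text
elL [ 4.3826e+02  6.8280e+01 -6.0000e-02  4.3000e-01  7.2000e+01] hole [438.17  69.07  -0.54   0.54  59.  ]
t 15.37 row [ 0.016 -0.004  0.816] turn -0.002 rows 4
91.19329995653459
```

View pics/w6.png

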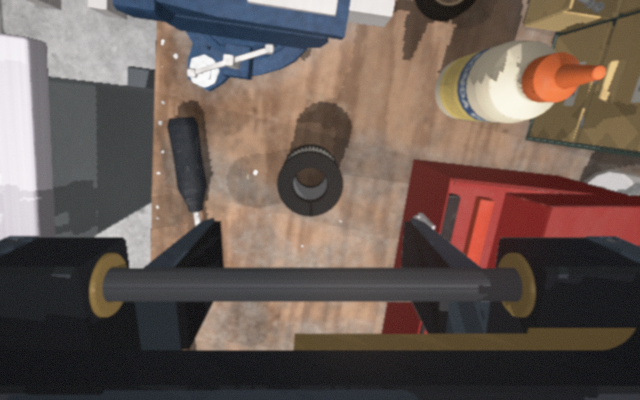

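Request:
servo_tool([
  [0.03, -0.003, 0.2, 0, 1],
  [0.03, -0.003, 0.4, 0, 1],
  [0.03, -0.003, 0.6, 0, 1],
  [0.03, -0.003, 0.75, 0, 1],
  [0.03, -0.003, 0.816, 0, 1],
  [0.03, -0.003, 0.816, 0, 1],
  [0.03, -0.003, 0.816, 0, 0.4],
  [0.03, -0.003, 0.816, 0, 0.4],
  [0.03, -0.003, 0.816, 0, 0.4],
  [0.03, -0.003, 0.816, 0, 0.4],
  [0.03, -0.003, 0.816, 0, 0.4],
  [0.03, -0.003, 0.816, 0, 0.4],
])

```text
time_s: 16.37
ee_pos: [438.4, 69.3, 38.8]
ee_rot: [179.9, 0.0, 98.0]
force: [-0.5, -0.7, 3.7]
gripper_width: 57.3
gripper_force: 20.0
```

Request:
servo_tool([
  [0, 0, -0.1, 0, 0.4],
  [0, 0, -0.3, 0, 0.4],
  [0, 0, -0.5, 0, 0.4],
  [0, 0, -0.7, 0, 0.4],
  [0, 0, -0.9, 0, 0.4],
  [0, 0, -0.95, 0, 0.4],
  [0, 0, -0.95, 0, 0.4],
  [0, 0, -0.95, 0, 0.4],
])

```text
time_s: 17.03
ee_pos: [437.6, 69.3, 227.8]
ee_rot: [180.0, -0.0, 98.0]
force: [0.6, 0.1, -1.7]
gripper_width: 57.9
gripper_force: 20.0
```

Run:
```python
from h import *
go(507.5,-424.9,230,98)
go(470,-180,230,98)
```

```text
t 17.03 row [-2.496  0.004 -0.011] turn -0.0 rows 12
t 17.03 row [-1.257 -0.012 -0.011] turn -0.0 rows 7
```

Run:
```python
from h import *
import pickle
for k in ("w3","top1"):
    im=np.load(f"pics/{k}.npy"); c=pickle.load(open(f"pics/{k}.pkl","rb"))
    print(k,np.round(circ(im,c,508,-424.5,16,61),2),np.round(circ(im,c,475,-244.4,16,51),2))
```

```text
w3 [ 5.0811e+02 -4.2496e+02  1.0000e-02  4.9000e-01  7.2000e+01] [ 4.7520e+02 -2.4408e+02  2.0000e-02  3.0000e-02  7.1000e+01]
top1 [ 5.0806e+02 -4.2503e+02  2.3000e-01  7.5000e-01  7.2000e+01] [ 4.7498e+02 -2.4421e+02  4.0000e-01  6.2000e-01  7.2000e+01]
```

Request:
servo_tool([
  [-0.15, 0, 0, 0, 0.4],
  [-0.3, 0, 0, 0, 0.4],
  [-0.5, 0, 0, 0, 0.4],
  [-0.7, 0, 0, 0, 0.4],
  [-0.9, 0, 0, 0, 0.4],
  [-1, 0, 0, 0, 0.4],
  [-1, 0, 0, 0, 0.4],
])

```text
time_s: 17.62
ee_pos: [464.9, -132.1, 225.1]
ee_rot: [-179.7, -0.0, 97.7]
force: [-0.1, 0.3, -1.4]
gripper_width: 57.6
gripper_force: 20.0
```

Request:
servo_tool([
  [-0.2, 0, 0, 0, 0.4],
  [-0.4, 0, 0, 0, 0.4],
  [-0.6, 0, 0, 0, 0.4],
  [-0.8, 0, 0, 0, 0.4],
  [-1, 0, 0, 0, 0.4],
  [-1, 0, 0, 0, 0.4],
])

```text
time_s: 18.12
ee_pos: [493.4, -332.0, 224.6]
ee_rot: [-179.8, 0.1, 97.7]
force: [-0.3, 0.4, -2.1]
gripper_width: 57.3
gripper_force: 20.0
```

Request:
servo_tool([
  [-0.2, 0, 0, 0, 0.4],
  [-0.4, 0.004, 0.1, 0, 0.4],
  [-0.495, 0.004, 0.2, 0, 0.4],
  [-0.495, 0.004, 0.4, 0, 0.4],
  [-0.495, 0.004, 0.55, 0, 0.4],
  [-0.495, 0.004, 0.55, 0, 0.4],
  [-0.495, 0.004, 0.55, 0, 0.4],
  [-0.495, 0.004, 0.55, 0, 0.4],
])

```text
time_s: 18.78
ee_pos: [508.7, -424.4, 118.9]
ee_rot: [179.9, 0.0, 98.0]
force: [-0.7, -0.5, -1.3]
gripper_width: 57.4
gripper_force: 20.0
```

Run:
```python
from h import *
go(507.5,-424.9,79,98)
```

```text
t 18.78 row [-0.002 -0.007  0.199] turn 0.0 rows 1
```

Request:
servo_tool([
  [0, -0.003, 0.05, 0, 0.4],
  [0, -0.003, 0.1, 0, 0.4],
  [0, -0.003, 0.15, 0, 0.4],
  [0, -0.003, 0.19, 0, 0.4],
  [0, -0.003, 0.21, 0, 0.4],
  [0, -0.003, 0.225, 0, 0.4],
  [0, -0.003, 0.225, 0, 0.4],
  [0, -0.003, 0.225, 0, 0.4],
])

```text
time_s: 19.45
ee_pos: [506.7, -424.4, 74.6]
ee_rot: [-180.0, -0.0, 97.9]
force: [-2.8, 3.5, 9.1]
gripper_width: 57.4
gripper_force: 20.0
```

Request:
servo_tool([
  [0, 0, 0, 0, 0.8],
  [0, 0, 0, 0, 0.8],
  [0, 0, 0, 0, 0.8],
  [0, 0, 0, 0, 0.8],
  [0, 0, -0.1, 0, 0.8],
  [0, 0, -0.3, 0, 0.8],
  [0, 0, -0.5, 0, 0.8],
  [0, 0, -0.7, 0, 0.8],
  [0, 0, -0.9, 0, 0.8],
  [0, 0, -0.95, 0, 0.8],
  [0, 0, -0.95, 0, 0.4],
])

```text
time_s: 20.37
ee_pos: [508.7, -426.1, 267.4]
ee_rot: [179.7, 0.4, 98.0]
force: [0.2, -0.9, -0.3]
gripper_width: 69.0
gripper_force: 0.0
```

Run:
```python
from h import *
go(612,-336,265,121)
```

```text
t 20.37 row [0.375 0.574 0.013] turn -0.256 rows 4
```

Request:
servo_tool([
  [0.1, 0.15, 0, -0.06, 0.4],
  [0.2, 0.3, 0, -0.12, 0.4],
  [0.3, 0.45, 0, -0.2, 0.4],
  [0.375, 0.574, 0, -0.256, 0.4],
  [0.375, 0.574, 0, -0.256, 0.4],
  [0.375, 0.574, 0, -0.256, 0.4],
  [0.375, 0.574, 0, -0.256, 0.4],
])

```text
time_s: 20.95
ee_pos: [609.7, -334.7, 260.7]
ee_rot: [-179.9, -0.2, 121.0]
force: [-0.1, -0.7, 0.0]
gripper_width: 37.0
gripper_force: 0.0
```

Run:
```python
from h import *
c=snap("wrist","w7"); print(proj(c,[[592,-302,118],[508,-425,102]]))
print(state()["ee_pos"])
```

```text
[[312.98238032 147.2830965 ]
 [171.48411528 210.84177081]]
[ 609.48301674 -335.22631932  261.36090599]
```

View pics/w7.png

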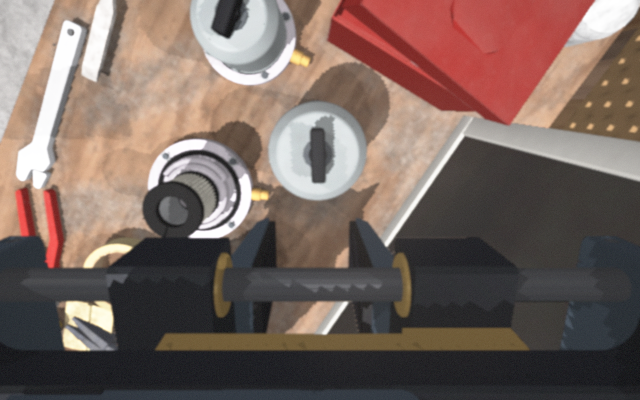

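Run:
```python
from h import *
import pickle
im=np.load("pics/w7.npy"); c=pickle.load(open("pics/w7.pkl","rb"))
t=vision.camera_info("top"); print("board bottom",atz(t,366,147,0),atz(c,430,180,0))
print("elL",np.round(circ(im,c,508,-425,102,29,6,sign=1),2),np.round(circ(im,c,508,-425,102,15,5,sign=-1),2))
g=cv2.cvtColor(im,cv2.COLOR_BGR2GRAY)
m=np.zeros_like(g); m[115:195,285:350]=(g[115:195,285:350]<60)*255
n,l,s,ce=cv2.connectedComponentsWithStats(m); k=1+np.argmax(s[1:,4]); ys,xs=np.nonzero(l==k)
B=cv2.boxPoints(cv2.minAreaRect(np.c_[xs,ys].astype(np.float32)))
P=np.array([atz(c,*b,118) for b in B]); e=P[1]-P[0]; f=P[2]-P[1]; L=e if np.hypot(*e)>np.hypot(*f) else f
print("wing",P.mean(0),np.hypot(*e),np.hypot(*f),np.degrees(np.arctan2(L[1],L[0]))%180)
x,y=atz(c,318,151,96); print("top",np.round(circ(im,c,x,y,96,48,6),2))
```

```text
board bottom [ 736.7 -221.5] [ 741.5 -272.9]
elL [ 5.0897e+02 -4.2377e+02  4.3000e-01  5.3000e-01  6.2000e+01] [ 509.23 -423.82   -1.23    1.23   72.  ]
wing [ 586.9  -286.85] 0.0 5.162363799656097 31.534791905188314
top [ 601.32 -305.72   -1.49    1.58   63.  ]
```

Run:
```python
from h import *
import pickle
im=np.load("pics/w7.npy"); c=pickle.load(open("pics/w7.pkl","rb"))
g=cv2.cvtColor(im,cv2.COLOR_BGR2GRAY)
for v in range(120,192,5): print(v,g[v,296:342:2])
for uv in [(317.5,155),(317.5,128),(318.5,183)]: print(atz(c,*uv,118))
```

```text
120 [225 229 229 230 230 231 231 231 230 228 195 170 147 143 140 143 142 141
 150 202 227 224 207]
125 [209 208 207 210 209 216 217 214 217 210 148 141 141 143 143 144 141 143
 154 217 228 227 227]
130 [210 210 208 206 206 207 205 141  62  62  61  62  60  64 110 140 141 139
 145 191 224 228 228]
135 [203 203 206 205 205 206 200 121  72  73  74  74  73  67  82 120 124 126
 131 190 228 227 227]
140 [205 206 203 206 205 209 200 128  71  74  74  76  75  65  83 116 127 128
 139 198 219 217 226]
145 [208 209 209 210 201 153 129  96  71  75  74  76  72  68  64  85  95 114
 133 192 218 220 221]
150 [211 209 206 198 145 131 123  77  67  76  76  76  74  70  61  78  87  87
 116 179 219 217 216]
155 [207 205 208 184 137 125 105  66  69  75  75  73  74  71  60  68  81  82
 106 157 211 216 217]
160 [207 208 207 207 177 134 126  96  66  73  75  76  74  72  64  78  85  99
 129 193 220 219 218]
165 [208 209 208 206 208 206 180 125  72  75  73  73  73  71  64  90 120 127
 142 204 220 218 216]
170 [205 207 205 207 208 209 208 181  94  75  73  72  75  71  72 111 127 177
 215 218 216 217 216]
175 [226 216 210 216 211 207 209 185  94  73  74  74  72  70  77 177 215 218
 219 219 216 216 216]
180 [230 228 229 228 229 228 230 220 121  72  74  71  70  67  90 185 216 217
 216 217 217 214 213]
185 [231 231 230 229 229 229 229 230 228 227 227 225 224 219 217 217 216 217
 217 217 216 218 213]
190 [218 221 224 227 229 229 230 230 230 229 228 229 229 228 227 226 225 217
 215 207 202 194 195]
[ 598.8 -305.7]
[ 586.8 -285.9]
[ 612.5 -326.6]
```

Run:
```python
from h import *
import pickle
c=pickle.load(open("pics/w7.pkl","rb")); t=vision.camera_info("top")
for a,b in [((505,122),(368,145)),((445,108),(369,185))]:
    o1,d1=ray(c,*a); o2,d2=ray(t,*b); d1=d1/np.linalg.norm(d1); d2=d2/np.linalg.norm(d2)
    k=np.linalg.lstsq(np.c_[d1,-d2],o2-o1,rcond=None)[0]; print(o1+k[0]*d1,o2+k[1]*d2)
go(600,-306,140,122)
```

```text
[ 705.14687886 -207.50354373  152.73028822] [ 704.19084963 -206.99240892  152.40607791]
[ 640.23775118 -234.56919062  217.77675467] [ 565.86452475 -201.39820111  201.22229939]
t 21.0 row [0.148 0.035 0.607] turn -0.012 rows 4
```

Request:
servo_tool([
  [0.148, 0.035, 0.1, -0.012, 0.4],
  [0.148, 0.035, 0.3, -0.012, 0.4],
  [0.148, 0.035, 0.5, -0.012, 0.4],
  [0.148, 0.035, 0.6, -0.012, 0.4],
  [0.148, 0.035, 0.6, -0.012, 0.4],
  [0.148, 0.035, 0.6, -0.012, 0.4],
])

```text
time_s: 21.5
ee_pos: [600.1, -306.5, 142.2]
ee_rot: [-179.9, -0.1, 122.0]
force: [0.8, 0.1, 0.7]
gripper_width: 36.5
gripper_force: 0.0
```

Run:
```python
from h import *
go(600,-306,99,122)
```

```text
t 21.5 row [0.002 0.001 0.216] turn -0.0 rows 2
```

Request:
servo_tool([
  [0, 0, 0.12, 0, 0.4],
  [0, 0, 0.215, 0, 0.4],
  [0, 0, 0.215, 0, 0.4],
  [0, 0, 0.215, 0, 0.05],
  [0, 0, 0.215, 0, 0.05],
  [0, 0, 0.215, 0, 0.05],
  [0, 0, 0.215, 0, 0.05],
  [0, 0, 0.215, 0, 0.05],
  [0, 0, 0.215, 0, 0.05],
  [0, 0, 0.215, 0, 0.05],
], force=45)

```text
time_s: 22.33
ee_pos: [601.7, -306.3, 101.3]
ee_rot: [180.0, 0.1, 122.1]
force: [-2.2, -1.4, 6.0]
gripper_width: 12.7
gripper_force: 44.9
```

Request:
servo_tool([
  [0, 0, -0.1, 0, 0.05],
  [0, 0, -0.3, 0, 0.05],
  [0, 0, -0.5, 0, 0.05],
  [0, 0, -0.65, 0, 0.05],
  [0, 0, -0.7, 0, 0.05],
  [0, 0, -0.7, 0, 0.05],
  [0, 0, -0.7, 0, 0.05],
])

```text
time_s: 22.92
ee_pos: [600.7, -305.2, 238.1]
ee_rot: [-179.9, -0.1, 122.1]
force: [-0.5, 0.3, -3.2]
gripper_width: 12.6
gripper_force: 44.9
```

Run:
```python
from h import *
go(508,-425,240,25)
```

```text
t 22.92 row [-0.261 -0.711 -0.01 ] turn 1.079 rows 14
```

Request:
servo_tool([
  [-0.04, -0.1, 0, 0.07, 0.05],
  [-0.08, -0.2, 0, 0.14, 0.05],
  [-0.12, -0.3, 0, 0.21, 0.05],
  [-0.16, -0.42, 0, 0.28, 0.05],
  [-0.2, -0.55, 0, 0.35, 0.05],
  [-0.24, -0.65, 0, 0.42, 0.05],
  [-0.261, -0.71, 0, 0.5, 0.05],
  [-0.261, -0.711, 0, 0.57, 0.05],
  [-0.261, -0.711, 0, 0.64, 0.05],
  [-0.261, -0.711, 0, 0.72, 0.05],
  [-0.261, -0.711, 0, 0.8, 0.05],
])

```text
time_s: 23.83
ee_pos: [507.2, -424.5, 235.5]
ee_rot: [-179.6, -0.0, 49.8]
force: [0.6, 0.1, -1.5]
gripper_width: 12.4
gripper_force: 44.9
```

Request:
servo_tool([
  [0, 0, 0, 0.07, 0.05],
  [0, 0, 0, 0.14, 0.05],
  [0, 0, 0, 0.21, 0.05],
  [0, 0, 0, 0.28, 0.05],
  [0, 0, 0, 0.28, 0.05],
  [0, 0, 0, 0.28, 0.05],
  [0, 0, 0, 0.28, 0.05],
])

```text
time_s: 24.42
ee_pos: [508.1, -425.0, 237.8]
ee_rot: [-179.8, 0.1, 25.1]
force: [-0.9, -0.5, -2.2]
gripper_width: 12.7
gripper_force: 44.9
```

Run:
```python
from h import *
go(508,-425,145,25)
```

```text
t 24.42 row [0.    0.002 0.464] turn 0.001 rows 3
```

Request:
servo_tool([
  [0, 0, 0.08, 0, 0.05],
  [0, 0, 0.16, 0, 0.05],
  [0, 0, 0.24, 0, 0.05],
  [0, 0, 0.32, 0, 0.05],
  [0, 0, 0.4, 0, 0.05],
  [0, 0, 0.464, 0, 0.05],
  [0, 0, 0.464, 0, 0.05],
  [0, 0, 0.464, 0, 0.05],
])

```text
time_s: 25.08
ee_pos: [508.1, -425.0, 146.0]
ee_rot: [-179.9, 0.1, 25.0]
force: [0.3, -0.2, -2.0]
gripper_width: 13.1
gripper_force: 44.9
```

Request:
servo_tool([
  [0, 0, 0.03, 0, 0.05],
  [0, 0, 0.06, 0, 0.05],
  [0, 0, 0.09, 0, 0.05],
  [0, 0, 0.105, 0, 0.05],
  [0, 0, 0.105, 0, 0.05],
  [0, 0, 0.105, 0, 0.05],
])

```text
time_s: 25.58
ee_pos: [507.6, -425.7, 125.5]
ee_rot: [-180.0, 0.1, 25.0]
force: [-2.4, -2.2, -3.4]
gripper_width: 12.6
gripper_force: 45.0
```

In the notches; down to the plate.

Request:
servo_tool([
  [0, 0, 0.02, 0, 0.05],
  [0, 0, 0.035, 0, 0.05],
  [0, 0, 0.047, 0, 0.05],
  [0, 0, 0.047, 0, 0.05],
  [0, 0, 0.047, 0, 0.05],
])

```text
time_s: 26.0
ee_pos: [507.6, -425.9, 117.7]
ee_rot: [180.0, 0.1, 25.0]
force: [-7.1, -2.3, 4.8]
gripper_width: 12.6
gripper_force: 45.0
```

Request:
servo_tool([
  [-0.006, 0, 0, 0, 0.05],
  [-0.006, 0, 0.004, 0, 0.05],
  [-0.006, 0, 0.004, 0, 0.05],
  [-0.006, 0, 0.004, 0, 0.05],
])

```text
time_s: 26.33
ee_pos: [507.3, -426.1, 117.5]
ee_rot: [179.9, -0.0, 25.0]
force: [-6.0, -0.1, 7.3]
gripper_width: 12.4
gripper_force: 45.0
```

Request:
servo_tool([
  [0, 0, 0, 0.07, 0.05],
  [0, 0, 0, 0.14, 0.05],
  [0, 0, 0, 0.21, 0.05],
  [0, 0, 0, 0.28, 0.05],
  [0, 0, 0, 0.35, 0.05],
  [0, 0, 0, 0.42, 0.05],
  [0, 0, 0, 0.49, 0.05],
  [0, 0, 0, 0.56, 0.05],
  [0, 0, 0, 0.63, 0.05],
  [0, 0, 0, 0.7, 0.05],
  [0, 0, 0, 0.77, 0.05],
  [0, 0, 0, 0.84, 0.05],
  [0, 0, 0, 0.91, 0.05],
  [0, 0, 0, 0.96, 0.05],
  [0, 0, 0, 1, 0.05],
  [0, 0, 0, 1, 0.05],
  [0, 0, 0, 1, 0.05],
])

```text
time_s: 27.75
ee_pos: [508.8, -424.3, 117.5]
ee_rot: [-179.8, 0.0, -65.1]
force: [-1.9, 4.3, 7.3]
gripper_width: 12.7
gripper_force: 45.0
```

Request:
servo_tool([
  [0, 0, 0, 0, 0.4],
  [0, 0, 0, 0, 0.4],
  [0, 0, 0, 0, 0.4],
  [0, 0, 0, 0, 0.4],
  [0, 0, -0.1, 0, 0.4],
  [0, 0, -0.3, 0, 0.4],
  [0, 0, -0.5, 0, 0.4],
  [0, 0, -0.7, 0, 0.4],
  [-0.2, 0, -0.8, 0, 0.4],
  [-0.4, 0, -0.8, 0, 0.4],
  [-0.6, 0, -0.8, 0, 0.4],
  [-0.8, 0, -0.8, 0, 0.4],
  [-1, 0, -0.8, 0, 0.4],
  [-1, 0, -0.8, 0, 0.4],
  [-1, 0, -0.8, 0, 0.4],
])

```text
time_s: 29.0
ee_pos: [422.7, -243.3, 276.6]
ee_rot: [-179.9, -0.1, -64.9]
force: [0.6, -0.3, -0.5]
gripper_width: 36.4
gripper_force: 0.0
```

Run:
```python
from h import *
print(state()["ee_pos"])
a=vision.grab_frame("wrist")[:,:,::-1]; b=vision.grab_frame("top")[:,:,::-1][150:270,330:460]; s=vision.grab_frame("side")[:,:,::-1][110:230,300:430]
b,s=[cv2.resize(i,(320,296),interpolation=cv2.INTER_CUBIC) for i in (b,s)]
cv2.imwrite("pics/fin.png",np.vstack([np.hstack([b,s]),a[:300]]))
```

```text
[ 422.70922235 -243.31056158  276.55140145]
```

View pics/fin.png

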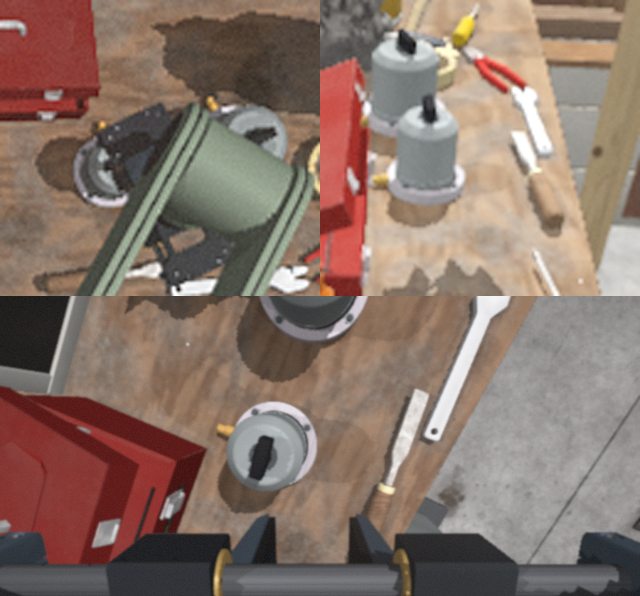

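Both canisters sit flush on their plates with the wings square to the ports, which lie at (222,430) in the wrist panel. The arm is clear of both.

```bash
python3 -c "from workcell import job_done; print(job_done())"
```

```text
the job is handed in; nothing more can be done
None
```

Both filters are back together: each element stands on its own base's spigot, and each canister is down on its plate and locked with a quarter turn clockwise. The job was handed in at about 29 s of the 138 s allowed; no verdict came back.

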